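# Probe-test the loaded board

## Task

Two alike probe jigs stand on the bench; a small circuit board lies in the nest of one of them. Press that jig's plunger head straight down to its stop, hold it down for about a second so that the probe pins contact the board, then let it spring fully back up. Leave the plunger of the empty jig alone and the board lying in its nest.

Things in the scene. Friction and masses are not known exactly. Their poses are not given: they have to be found in the camera images.
- test_plunger (a joint): Spring plunger of the jig that holds the board. 0 = up (at rest), 0.018 = fully down at its stop (18 mm travel, straight down). The spring needs about 5 N to start and 9.5 N at the stop, and lifts the plunger again when released. The jig is fixed to the bench: base plate 130 x 110 mm, column and arm 100 mm high; the head is its highest part.
- test_head (a point): Centre of the flat top of the round black plunger head (30 mm across) of the jig that holds the board, 140 mm above the bench when up and 122 mm when fully down. It moves with the plunger; z is up, x points from the head towards the jig's column.
- idle_head (a point): The same point on the second, identical jig, whose nest is empty; must stay up. Which jig stands on the left and which on the right changes.
- io_module: Small green circuit board, about 47 x 62 mm and 16 mm high, standing loose on four short spacers in the nest (a black frame 5 mm high, pocket 44 x 60 mm) of the loaded jig, under its plunger. Origin at the centre of its underside, 12 mm above the bench; z is up.
There are look-alikes about, which are no part of the job. What is meant by the io_module is not red, and is the larger of those in its own colour.

How it is judged:
By the outcome, as a careful person would: the job done as asked, in the order asked, and still so for the second after the job is handed in, with the robot touching nothing.
It also fails if it takes over 24 s, if anything falls off the work surface, if the arm or the gripper's body presses on something with over 40 N, if the wrist force passes 120 N, or if a joint passes its speed limit or range.

## Robot

A 6-joint arm with a two-finger parallel gripper is mounted at the origin on a cart in front of the work surface, level with it; the furniture and walls round the work are solid. World frame = base frame: x ahead of the robot, y to its left, z up, the work surface at z = 0. Lengths are in m, angles in rad, forces in N, time in s.
With the tool pointing down it reaches from about 0.35 to 0.775 m from the base axis. Payload 7.3 kg.
Tool frame: the origin (TCP) lies at the very end of the fingers, on their centre line; the grasp point (between the pads) lies 19 mm behind it; z points along the fingers, y is the line along which they close (so a half turn about z gives the same grasp; the last joint's range is limited). The gripper opens to 92 mm and grips with 3 to 60 N. Pads are 19 mm wide; open, the fingers measure 130 mm over their backs; the gripper's body (75 mm by 190 mm) begins 47 mm behind the grasp point.
Start: joints at [0.999, 0.342, 1.524, -0, 1.275, -0.146], TCP at [0.217, 0.478, 0.227] pointing down, gripper open.
Joint ranges: [-2.53, 2.53], [-0.77, 2.02], [0.04, 2.7], [-1, 4.14], [0.28, 2.66], [-3.11, 3.11]. Speed limits (rad/s): [2.57, 2.57, 3.14, 3.14, 3.14, 3.14].

## Interface

Orientations are given as [roll, pitch, yaw] about the fixed x, y, z axes, in that order (R = Rz(yaw) Ry(pitch) Rx(roll)).
In Python, from cell import observe, read_camera, get_calibration, hand_in, search_frame gives the robot as it stands.
- The arm moves only by the tool step_arm, never from a script. Its argument "commands" is a list of rows, each an object with "translation": the shift along the tool's x, y, z in mm, a list of three; "roll": the turn about the tool's z in rad. In form: [{"translation": [x, y, z], "roll": roll}, ...]. A call has 1 to 20 rows; each row shifts and turns the commanded pose from where the row before left it, along the tool's axes as they then stand; what a row does not reach is not made up. A row lasts 1/12 s, in which the tool goes at most 41.7 mm and 7.16 degrees, less where a joint would pass 70% of its speed; a pose out of reach is approached as far as the arm can. A call is refused whole if a number of a shift passes 41.7 or a number of a turn 0.125, either way. A call with a gripper value outside its range is refused whole. "fingers" is the opening, from 0 (shut) to 1 (fully open), set as the call begins (left out, the last holds). The fingers move at their own pace and stop on an object; "grip_force" is the grip in N (left out, the last holds). Time passes only in rows, so rows that do not move let the fingers close. It gives the time, the measured TCP pose, the force, the opening and the grip force at its end, in the units of the state.
- observe(): the state, without advancing time (a new reading comes with each control period).
- read_camera(name): name is "side" or "top"; returns the picture (384x512x3 uint8, red, green, blue); there is no depth.
- get_calibration(name): a dict with "camera_matrix" (3x3 intrinsics, pixels), "world_from_camera" (4x4, takes a point from camera to world coordinates). Camera axes: x right, y up, looking along -z (the intrinsics and any distortion apply to the point x, -y, -z); pixel columns grow to the right and rows downward; lengths in m; the calibration is good to about 2 mm. A picture is of the moment at which its call begins. get_calibration takes no time and is no camera call.
- hand_in(): hands the job in; it is judged then, once.
Trained networks look in the newest picture that a camera, given by its name, has taken for a name from the list of things; names that differ only in an ending like _2 or _b are one class to them, and where a whole thing is asked for, a point or a joint stands for the part that bears it (a point fixed in the world has none). Each returns a list of dicts, best first, with "confidence" (0 to 1); they miss things now and then, are a little off and sometimes report something else, mostly with a low value. They report only what shows in the picture. A call takes as long as a camera call. They do not tell look-alikes from the thing itself.
- search_frame(camera, name): "at" ([x, y, z] in m, in world coordinates, good to about 4 mm: the middle of the surface that is visible of it).
The state is a dict: "time": time; "qpos": joint angles; "qvel": joint speeds; "joint_efforts": joint torques, N m; "tool_pos": TCP position; "tool_rot": TCP orientation; "contact_force": force on the tool from outside, world axes, zero at the start; "torque": the same for the moment, N m; "opening": finger opening in m; "grip_force": force on a finger pad.
Only numpy, scipy, OpenCV 4.12 (cv2) and the standard library are available. Lean on these libraries where they do the work, as an engineer would, in place of code of your own. Each camera call takes 0.05 s, during which the arm holds its last target. There are 200 camera calls.

## Working session

There is one attempt and no reset: what is moved stays moved. The work goes in short steps, Python scripts to look and compute and a tool call to move; the robot and the scene stay as the last step left them, time stands still between calls to the robot, and variables do not carry over. Pictures are saved under pics/ and viewed, at most 10 in all, crops included, and the job is handed in when it is done.

Besides the shell and the picture viewer there is one more tool, called after ">>>" as name(argument=value, ...), one argument or row to a line, values as JSON. step_arm: Moves the arm, as the interface text tells. Its arguments: {"type":"object","properties":{"commands":{"type":"array"},"fingers":{"type":"number"},"grip_force":{"type":"number"}},"required":["commands"]}

```bash
mkdir -p pics; python3 - <<'E'
from cell import *
import cv2,numpy as np
for c in("top","side"):
    im=read_camera(c); cv2.imwrite(f"pics/{c}1.png",im[:,:,::-1])
    k=get_calibration(c); K=np.array(k["camera_matrix"]);T=np.array(k["world_from_camera"])
    print(c,{a:b for a,b in k.items() if a not in("camera_matrix","world_from_camera")},T[:3,3].round(3))
    for n in("test_head","idle_head","io_module"):
        for d in search_frame(c,n):
            p=np.linalg.inv(T)@np.r_[d["at"],1]; q=K@[p[0],-p[1],-p[2]]
            print(n,np.round(d["at"],3),round(d["confidence"],2),(q[:2]/q[2]).round())
s=observe();print({k:np.round(v,3) for k,v in s.items()})
E
```

```text
top {} [ 0.496 -0.072  0.977]
test_head [0.463 0.076 0.139] 0.81 [178. 242.]
idle_head [ 0.505 -0.244  0.138] 0.69 [348. 221.]
io_module [0.465 0.068 0.024] 0.84 [191. 239.]
io_module [ 0.623 -0.023  0.007] 0.84 [235. 167.]
io_module [ 0.632 -0.127  0.003] 0.64 [283. 164.]
side {} [0.387 0.716 0.502]
test_head [0.463 0.092 0.126] 0.68 [298. 237.]
idle_head [ 0.503 -0.242  0.128] 0.6 [304. 155.]
io_module [0.463 0.092 0.023] 0.92 [294. 293.]
io_module [ 0.632 -0.127  0.008] 0.68 [230. 222.]
io_module [ 0.625 -0.023  0.008] 0.66 [218. 249.]
{'time': np.float64(0.4), 'qpos': array([ 0.999,  0.342,  1.524,  0.   ,  1.275, -0.146]), 'qvel': array([-0.   ,  0.   ,  0.   ,  0.001,  0.001,  0.001]), 'joint_efforts': array([-2.0000e-03, -4.3072e+01, -2.4419e+01,  7.2000e-02,  5.0000e-02,
       -0.0000e+00]), 'tool_pos': array([0.217, 0.478, 0.227]), 'tool_rot': array([-3.141, -0.   ,  2.716]), 'contact_force': array([-0.411,  1.402, -0.266]), 'torque': array([ 0.02 ,  0.05 , -0.006]), 'grip_force': np.float64(0.0), 'opening': np.float64(0.092)}
```

```bash
python3 -c "
import cv2,numpy as np
cv2.imwrite('pics/both1.png',cv2.resize(np.vstack([cv2.imread('pics/top1.png'),cv2.imread('pics/side1.png')]),(400,600)))"
```

```text
(no output)
```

View pics/top1.png

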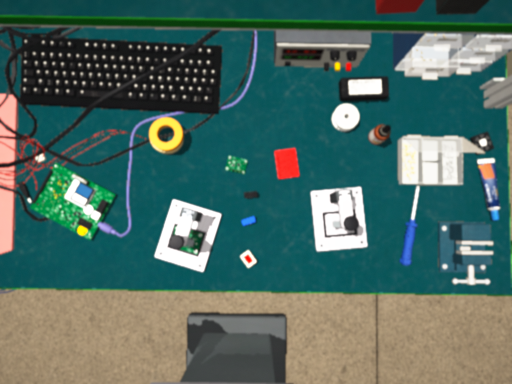

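View pics/side1.png

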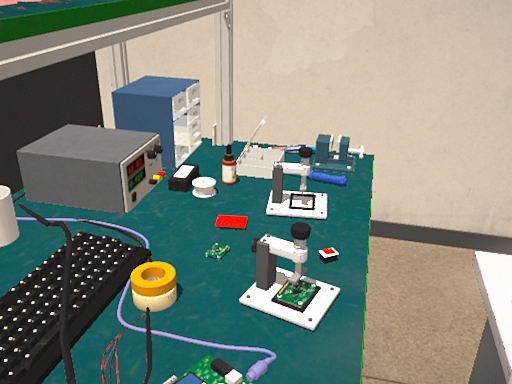

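Candidates for the board, as top-picture pixels:
- (191,239): green board in the left jig's nest.
- (235,167): small loose green board.
- (287,163): red board.
- (75,200): big wired green board.

Heads are at (178,242) on the left jig and (350,225) on the right jig, whose nest is empty. I choose the left jig and check it in a crop.

```bash
cat > h.py <<'E'
from cell import *
import cv2,numpy as np
def ray(c,uv,z):
    k=get_calibration(c);K=np.array(k["camera_matrix"]);T=np.array(k["world_from_camera"])
    d=np.linalg.inv(K)@[*uv,1]; d=T[:3,:3]@[d[0],-d[1],-d[2]]
    return T[:3,3]+d*(z-T[2,3])/d[2]
def proj(c,p):
    k=get_calibration(c);K=np.array(k["camera_matrix"]);T=np.array(k["world_from_camera"])
    p=np.linalg.inv(T)@np.r_[p,1]; q=K@[p[0],-p[1],-p[2]]; return q[:2]/q[2]
E
python3 - <<'E'
from h import *
t=cv2.imread("pics/top1.png")[190:280,145:235];s=cv2.imread("pics/side1.png")[215:330,235:350]
cv2.imwrite("pics/crop.png",np.hstack([cv2.resize(t,(400,400),interpolation=2),cv2.resize(s,(400,400),interpolation=2)]))
for p in ([.463,.076,.14],[.463,.092,.14]): print(proj("top",p),proj("side",p))
for uv in((176,243),(177,243),(178,242)):print(ray("top",uv,.14))
print(ray("side",(300,229),.14))
E
```

```text
[177.60501594 241.47803563] [299.75041289 223.61000796]
[169.04513366 241.35072234] [298.11640973 228.75011759]
[0.46012493 0.07891621 0.14      ]
[0.46015254 0.07704815 0.14      ]
[0.46203994 0.07523383 0.14      ]
[0.46017786 0.091997   0.14      ]
```

View pics/crop.png

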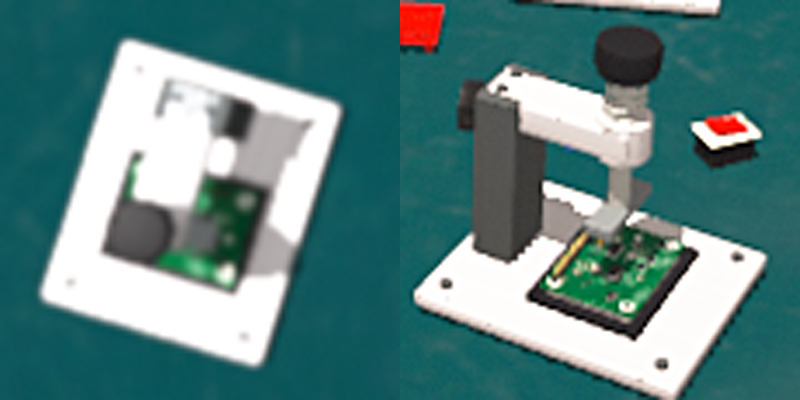

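The crop shows the green board in the left jig's black nest with the plunger above it. The head centre is at about (176,242) in the top picture, so about (0.461, 0.080, 0.14). I move above it with the fingers shut.

>>> step_arm(
  commands=[
    {"translation": [-14,-9,0],"roll": 0},
    {"translation": [-28,-19,0],"roll": 0},
    {"translation": [-28,-19,0],"roll": 0},
    {"translation": [-28,-19,0],"roll": 0},
    {"translation": [-28,-19,0],"roll": 0},
    {"translation": [-28,-19,0],"roll": 0},
    {"translation": [-28,-19,0],"roll": 0},
    {"translation": [-28,-19,0],"roll": 0},
    {"translation": [-28,-19,0],"roll": 0},
    {"translation": [-28,-19,0],"roll": 0},
    {"translation": [-28,-19,0],"roll": 0},
    {"translation": [-28,-19,0],"roll": 0},
    {"translation": [-28,-19,0],"roll": 0},
    {"translation": [-28,-19,0],"roll": 0},
    {"translation": [-8,-5,20],"roll": 0},
    {"translation": [0,0,20],"roll": 0},
    {"translation": [0,0,10],"roll": 0},
    {"translation": [0,0,0],"roll": 0},
    {"translation": [0,0,0],"roll": 0},
  ],
  fingers=0,
)

```text
time: 1.98
tool_pos: [0.4604, 0.081, 0.1767]
tool_rot: [-3.141, -0.001, 2.716]
contact_force: [-0.7, 0.0, 0.1]
opening: 0.0003
grip_force: 0.0
```

```bash
python3 - <<'E'
from h import *
s=observe();p=s["tool_pos"];print(s["time"],p,s["tool_rot"],s["contact_force"],s["opening"])
im=read_camera("side")[:,:,::-1].copy();print(proj("side",p),proj("top",p))
t=read_camera("top")[:,:,::-1]
cv2.imwrite("pics/s2.png",np.hstack([cv2.resize(t[190:290,130:230],(400,400),interpolation=2),cv2.resize(im[180:280,250:350],(400,400),interpolation=2)]))
E
```

```text
1.9833 [0.46044514 0.08097873 0.17666409] [-3.14132631e+00 -7.83258955e-04  2.71569009e+00] [-0.73985958  0.03692993  0.12760329] 0.00030783740245803206
[302.43326406 203.69841156] [171.11738013 243.63034733]
```

View pics/s2.png

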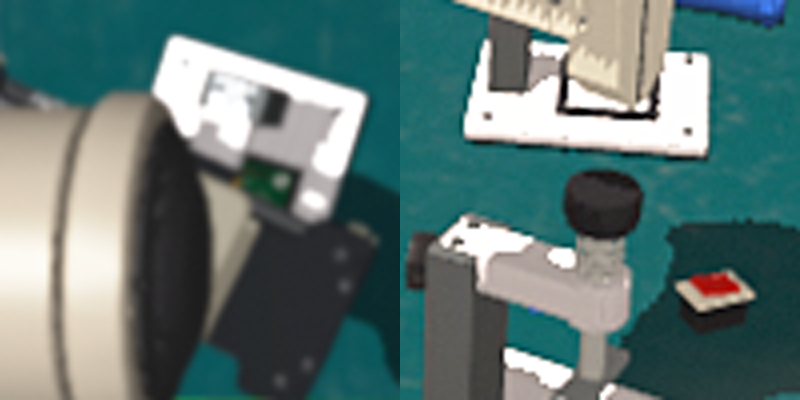

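The fingertip is right over the head (side crop: tip at (607,97), head top at (603,190)). The side view puts the head about 3 mm further in y, so I nudge that way while descending, then press slowly.

>>> step_arm(
  commands=[
    {"translation": [1.5,2,8],"roll": 0},
    {"translation": [0,0,10],"roll": 0},
    {"translation": [0,0,8],"roll": 0},
    {"translation": [0,0,4],"roll": 0},
    {"translation": [0,0,2],"roll": 0},
    {"translation": [0,0,2],"roll": 0},
    {"translation": [0,0,2],"roll": 0},
    {"translation": [0,0,2],"roll": 0},
    {"translation": [0,0,2],"roll": 0},
    {"translation": [0,0,0],"roll": 0},
    {"translation": [0,0,0],"roll": 0},
  ],
)

```text
time: 3.0
tool_pos: [0.4603, 0.0835, 0.1372]
tool_rot: [3.141, 0.001, 2.716]
contact_force: [-1.4, 0.6, 5.4]
opening: 0.0006
grip_force: 2.6
```

Contact is at the expected height with about the expected spring force. Pressing on.

>>> step_arm(
  commands=[
    {"translation": [0,0,2],"roll": 0},
    {"translation": [0,0,2],"roll": 0},
    {"translation": [0,0,2],"roll": 0},
    {"translation": [0,0,2],"roll": 0},
    {"translation": [0,0,2],"roll": 0},
    {"translation": [0,0,2],"roll": 0},
    {"translation": [0,0,1],"roll": 0},
    {"translation": [0,0,1],"roll": 0},
    {"translation": [0,0,0],"roll": 0},
  ],
)

```text
time: 3.75
tool_pos: [0.4604, 0.0835, 0.1234]
tool_rot: [3.141, 0.001, 2.716]
contact_force: [-1.7, -0.2, 8.2]
opening: 0.0005
grip_force: 4.3
```

>>> step_arm(
  commands=[
    {"translation": [0,0,1],"roll": 0},
    {"translation": [0,0,1],"roll": 0},
    {"translation": [0,0,0.5],"roll": 0},
    {"translation": [0,0,0],"roll": 0},
  ],
)

```text
time: 4.08
tool_pos: [0.4605, 0.0835, 0.1221]
tool_rot: [3.141, 0.002, 2.716]
contact_force: [-4.4, 0.4, 18.5]
opening: 0.0005
grip_force: 9.2
```

Force jumped to 18.5 N at 122 mm, so the plunger is at its stop. I hold for a second.

>>> step_arm(
  commands=[
    {"translation": [0,0,0],"roll": 0},
    {"translation": [0,0,0],"roll": 0},
    {"translation": [0,0,0],"roll": 0},
    {"translation": [0,0,0],"roll": 0},
    {"translation": [0,0,0],"roll": 0},
    {"translation": [0,0,0],"roll": 0},
    {"translation": [0,0,0],"roll": 0},
    {"translation": [0,0,0],"roll": 0},
    {"translation": [0,0,0],"roll": 0},
    {"translation": [0,0,0],"roll": 0},
    {"translation": [0,0,0],"roll": 0},
  ],
)

```text
time: 5.0
tool_pos: [0.4605, 0.0835, 0.1221]
tool_rot: [3.141, 0.002, 2.716]
contact_force: [-5.3, -0.6, 18.9]
opening: 0.0005
grip_force: 9.2
```

>>> step_arm(
  commands=[
    {"translation": [0,0,-3],"roll": 0},
    {"translation": [0,0,-4],"roll": 0},
    {"translation": [0,0,-4],"roll": 0},
    {"translation": [0,0,-4],"roll": 0},
    {"translation": [0,0,-4],"roll": 0},
    {"translation": [0,0,-6],"roll": 0},
    {"translation": [0,0,-15],"roll": 0},
    {"translation": [0,0,-25],"roll": 0},
    {"translation": [0,0,-25],"roll": 0},
    {"translation": [0,0,-10],"roll": 0},
    {"translation": [20,15,0],"roll": 0},
    {"translation": [28,19,0],"roll": 0},
    {"translation": [28,19,0],"roll": 0},
    {"translation": [28,19,0],"roll": 0},
    {"translation": [28,19,0],"roll": 0},
    {"translation": [28,19,0],"roll": 0},
    {"translation": [20,15,0],"roll": 0},
    {"translation": [0,0,0],"roll": 0},
    {"translation": [0,0,0],"roll": 0},
  ],
)

```text
time: 6.58
tool_pos: [0.3471, 0.2724, 0.2202]
tool_rot: [-3.141, 0.0, 2.719]
contact_force: [-0.2, -0.7, 0.0]
opening: 0.0004
grip_force: 0.0
```

```bash
python3 - <<'E'
from h import *
s=observe();print(s["time"],s["tool_pos"],s["contact_force"])
a=read_camera("side")[:,:,::-1];t=read_camera("top")[:,:,::-1]
cv2.imwrite("pics/s3.png",np.hstack([cv2.resize(t[190:290,130:230],(400,400),interpolation=2),cv2.resize(a[215:330,235:350],(400,400),interpolation=2)]))
for c in("top","side"):
    for n in("test_head","io_module"):print(c,n,[(np.round(d["at"],3)) for d in search_frame(c,n)])
E
```

```text
6.5833 [0.3470667  0.27238731 0.2202125 ] [-0.22953136 -0.73090727  0.0115896 ]
top test_head [array([0.46 , 0.078, 0.136])]
top io_module [array([ 0.632, -0.128,  0.002]), array([ 0.626, -0.023,  0.003]), array([0.464, 0.064, 0.022])]
side test_head [array([0.461, 0.092, 0.128])]
side io_module [array([0.462, 0.093, 0.02 ]), array([ 0.63 , -0.13 ,  0.009]), array([ 0.626, -0.022,  0.004])]
```

View pics/s3.png

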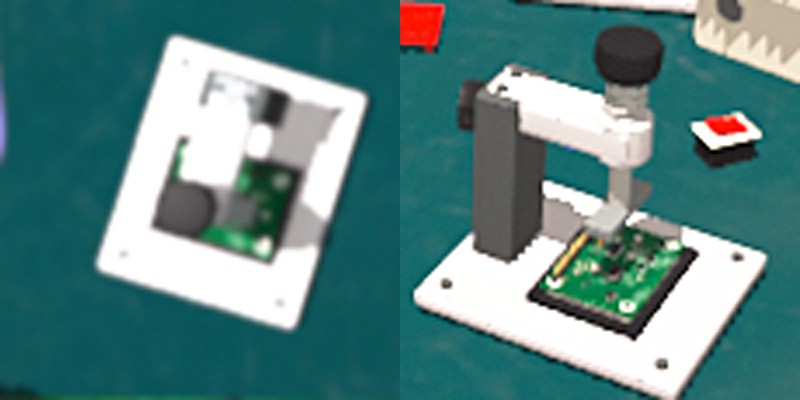

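The head is back at its starting pixel (629,42) in the side crop, the board is unmoved in its nest, and the arm is clear.

```bash
python3 -c "
from cell import *
print(hand_in())"
```

```text
the job is handed in; nothing more can be done
None
```

I pressed the loaded (left) jig's plunger to its stop, held it there for about a second and let it spring fully back up; the board is still in its nest, I never touched the empty jig, and I handed the job in at about 7 s of the allowed 24 s.

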